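# Nest the drained mixing cups

## Robot

A 6-joint arm with a two-finger parallel gripper is mounted at the origin on the work surface. World frame = base frame: x ahead of the robot, y to its left, z up, the work surface at z = 0. Lengths are in m, angles in degrees, forces in N, time in s.
With the tool pointing down it reaches from about 0.25 to 0.725 m from the base axis. Payload 9.7 kg.
Tool frame: the origin (TCP) lies midway between the tips of the shut fingers; the grasp point (between the pads) lies 19 mm behind it; z points along the fingers, x is the direction in which the jaws open and shut, and the axes are right-handed (so a half turn about z gives the same grasp; the last joint's range is limited). The gripper opens to 85 mm and grips with 20 to 120 N. Pads are 22 mm wide; open, the fingers measure 114 mm over their backs; the gripper's body (76 mm by 85 mm) begins 54 mm behind the grasp point. The pads swing forward as they close: fully open they stand 13 mm farther back than shut.
Start: joints at [64.916, 4.979, 10.078, 95.1, 0, 90], TCP at [0.233, 0.498, 0.231] pointing down, gripper open.
Joint ranges: [-179.16, 179.16], [-48.56, 103.87], [-65.8, 70.77], [-126.05, 130.52], [-82.76, 87.17], [-180, 180]. Speed limits (degrees/s): [127.2, 127.2, 147.25, 180, 180, 180].

## Interface

Orientations are given as [roll, pitch, yaw] about the fixed x, y, z axes, in that order (R = Rz(yaw) Ry(pitch) Rx(roll)).
In Python, from workcell import sensors, camera, get_calibration, bot, recognise, place_of gives the robot as it stands. The module is installed in compiled form; this text tells all that it offers.
- The arm moves only by the tool send_rows, never from a script. Its argument "plan" is a list of rows, each a list of 3 entries, a list of its own where there are three numbers: the shift along the tool's x, y, z normalised to -1 to 1, where 1 is 0.3 m, then the turn, a rotation vector about the tool's x, y, z normalised to -1 to 1, where 1 is pi rad, then the closure, from -1 (fully open) to 1 (shut). In form: [[[x, y, z], [rx, ry, rz], claw], ...]. A call has 1 to 10 rows; each row is the pose to reach, as a shift and turn from the pose commanded when the call began, along the tool's axes at that moment, turning the shorter way round; what a row does not reach only later rows make up. A row lasts 1/10 s, in which the tool goes at most 50 mm and 8.59 degrees, less where a joint would pass 70% of its speed; a pose out of reach is approached as far as the arm can. A call with a number of a shift or a turn outside -1 to 1 is refused whole. A call with a gripper value outside its range is refused whole. The fingers move at their own pace and stop on an object; "force" is the grip in N (left out, the last holds). Time passes only in rows, so rows that repeat a pose let the fingers close. It gives the time, the measured TCP pose, the force and the opening at its end, in the units of the state.
- sensors.get_obs(): the state, without advancing time (a new reading comes with each control period).
- camera(name): name is "scene" or "top" or "wrist"; returns the picture (384x512x3 uint8, blue, green, red); there is no depth.
- get_calibration(name): a dict with "fx", "fy", "cx", "cy" (pixels), "k1" (the pictures are not rectified: a ray, as slopes to the right and down, at radius r is drawn at 1 + k1 r^2 times it, then the intrinsics apply), "R" (3x3) and "t" (3): a world point X has camera coordinates R X + t. Camera axes: x right, y down, z forward; pixel columns grow to the right and rows downward; lengths in m; the calibration is good to about 2 mm. A picture is of the moment at which its call begins: read the wrist's pose just before it. get_calibration takes no time and is no camera call; for the wrist camera it gives the pose at the moment of the call.
- bot.job_done(): hands the job in, once; it reports no verdict.
Trained networks look in the newest picture that a camera, given by its name, has taken for a name from the list of things; names that differ only in an ending like _2 or _b are one class to them, and where a whole thing is asked for, a point or a joint stands for the part that bears it (a point fixed in the world has none). Each returns a list of dicts, best first, with "p" (0 to 1); they miss things now and then, are a little off and sometimes report something else, mostly with a low value. They report only what shows in the picture. A call takes as long as a camera call. They do not tell look-alikes from the thing itself.
- recognise(label, camera): "point" ([column, row] in pixels, amid what is visible of it).
- place_of(label, camera): "point" ([column, row] in pixels: a listed point, or the origin of a listed thing).
The state is a dict: "time": time; "q": joint angles; "qd": joint speeds; "joint_efforts": joint torques, N m; "ee_pos": TCP position; "tcp_rot": TCP orientation; "wrist_force": force on the tool from outside, world axes, zero at the start; "torque": the same for the moment, N m; "opening": finger opening in m.
Only numpy, scipy, OpenCV 4.12 (cv2) and the standard library are available. Lean on these libraries where they do the work, as an engineer would, in place of code of your own. Each camera call takes 0.05 s, during which the arm holds its last target. There are 200 camera calls.

## Task

The washed mixing cups have drained: take the two yellow cups off the sloped drying rack and nest both of them, mouth down, one after the other, over the yellow cup that stands on the plywood board, so that each is straight and fully home on the one below. Lower each cup into place and let go there, without dropping it or forcing the cups together, do not tip the standing cup or push it away from its place, and leave the white tub on its peg and the other things alone.

Things in the scene. Friction and masses are not known exactly. Their poses are not given: they have to be found in the camera images.
- cup_a: A cup to move, on a rack peg. Yellow plastic mixing cup with 3 dark rings, mouth down, 60 to 100 g: 115 mm tall; cone 82 mm wide at the mouth (85 over the rim bead), 57 mm at a shoulder 85 mm from the mouth; then a straight closed foot, 48 mm diameter, 30 mm long. Wall 2.5 mm, inner floor 82.5 mm from the mouth. Origin: centre of the mouth plane; z along the axis, mouth to foot.
- cup_b: The other cup to move, same as cup_a; either may go first. Both hang mouth down over a peg, rim flat on the sloped panel, axis square to it: 28 degrees from vertical, foot leaning to the rack's low front (-x) side. Lift at least 70 mm along the axis to clear the peg.
- cup_base: The cup already standing mouth down, upright and loose, on the plywood board; same shape and axes as cup_a. A cup fully home over another stands 32.5 mm higher than it, inner floor resting on the lower foot, with about 2 mm of play to each side.
- rack: Drying rack, fixed: aluminium drip tray 215 x 360 mm, panel sloping 28 degrees, low at its own -x (towards the robot), top edge 156 mm high. Blue pegs 18 mm thick, 61 mm long, square to the panel: 3 in the lower row, 115 mm apart along y, holding the two cups and the tub in any order; 2 empty ones 100 mm farther up the slope. Origin: centre of the underside; z up.
- tub: White plastic tub, 76 mm across the mouth, 75 mm tall, mouth down over the remaining lower peg at the same slope as the cups; stays there. Origin: centre of the mouth plane, z from mouth to base.
- ware_board: Plywood board 300 x 200 x 12 mm, fixed flat on the table; carries the standing cup and the paint jar. Origin: centre of the underside.
- jar: Blue paint jar, 60 mm diameter, 78 mm tall, standing loose on the plywood board at least 100 mm from the standing cup, measured between axes; leave it. Origin: centre of the underside.
- tin: Red paint tin, 62 mm diameter, 92 mm tall, standing on the table in front of the gap between rack and board; leave it. Origin: centre of the underside.
Not all that is in view belongs to the job. Leave any green or pink look-alike of the cup_base alone.

How it is judged:
By the outcome, as a careful person would: the job done as asked, in the order asked, and still so for the second after the job is handed in, with the robot touching nothing.
It also fails if it takes over 64 s, if anything falls off the work surface, if the arm or the gripper's body presses on something with over 40 N, if the wrist force passes 120 N, or if a joint passes its speed limit or range.

## Working session

There is one attempt and no reset: what is moved stays moved. The work goes in short steps, Python scripts to look and compute and a tool call to move; the robot and the scene stay as the last step left them, time stands still between calls to the robot, and variables do not carry over. Pictures are saved under pics/ and viewed, on a budget of 10 in all, crops included, one or two more only if the job needs it, and the job is handed in when it is done.

Besides the shell and the picture viewer there is one more tool, called after ">>>" as a command line: name --argument value ..., lists and objects as JSON in quotes. send_rows: Moves the arm, as the interface text tells. Scaled input: -1 to 1 covers 0.3 m each way for a shift and pi rad each way for a turn. Its arguments: {"type":"object","properties":{"plan":{"type":"array"},"force":{"type":"number"}},"required":["plan"]}

```bash
ls; mkdir -p pics; python3 - <<'E'
from workcell import *
import cv2,numpy as np
print(sensors.get_obs())
ims=[]
for c in("scene","top"):
    im=camera(c); ims.append(im); k=get_calibration(c); print(c,{a:np.round(b,4).tolist() for a,b in k.items()})
    for l in("cup_a","rack","tub","ware_board","jar","tin"):
        print(l,[(np.round(d["point"],1).tolist(),round(d["p"],2)) for d in place_of(l,c)])
cv2.imwrite("pics/s.png",cv2.resize(ims[0],(800,600)))
cv2.imwrite("pics/t.png",cv2.resize(ims[1],(800,600)))
E
```

```text
pics
{'time': 0.0, 'q': array([ 6.49157575e+01,  5.01065609e+00,  1.00324103e+01,  9.50996761e+01,
       -3.25396274e-04,  9.00014799e+01]), 'qd': array([-0.10079926,  0.0231171 ,  0.00818668,  0.11808286, -0.07042586,
        0.03611484]), 'joint_efforts': array([ 1.28662497e-03, -5.20384312e+01,  4.64805722e+01,  1.61336950e-02,
        4.33714786e-05, -1.08987848e-06]), 'ee_pos': array([0.23307103, 0.49790599, 0.23056903]), 'tcp_rot': array([1.79999673e+02, 7.79218497e-02, 6.49142776e+01]), 'wrist_force': array([ 0.34737083, -0.89128801,  0.3360347 ]), 'torque': array([-0.04965203,  0.02126924, -0.02488007]), 'opening': 0.0852671078926379}
scene {'fx': 468.0738, 'fy': 468.0738, 'cx': 248.0291, 'cy': 192.5151, 'k1': -0.0837, 'R': [[0.2836, 0.9588, -0.0177], [0.6863, -0.2158, -0.6946], [-0.6698, 0.1848, -0.7192]], 't': [-0.0552, -0.3385, 1.6935]}
cup_a [([292.5, 205.5], 0.95), ([369.5, 180.2], 0.8)]
rack [([337.3, 227.1], 0.75)]
tub [([332.2, 195.6], 0.68)]
ware_board [([180.0, 240.7], 0.57)]
jar [([203.5, 265.5], 0.74)]
tin [([265.7, 179.3], 0.97)]
top {'fx': 418.5433, 'fy': 418.5433, 'cx': 259.0552, 'cy': 194.6145, 'k1': 0.0444, 'R': [[-0.0305, -0.9995, 0.0055], [-0.9963, 0.03, -0.0803], [0.0801, -0.0079, -0.9968]], 't': [-0.0772, 0.5596, 1.297]}
cup_a [([151.0, 175.4], 0.65), ([229.7, 166.8], 0.63)]
rack [([192.0, 165.5], 0.69)]
tub [([191.7, 171.2], 0.96)]
ware_board [([324.2, 187.1], 0.83)]
jar [([310.2, 154.2], 0.76)]
tin [([241.6, 239.5], 0.55), ([314.7, 189.5], 0.49)]
```

View pics/s.png

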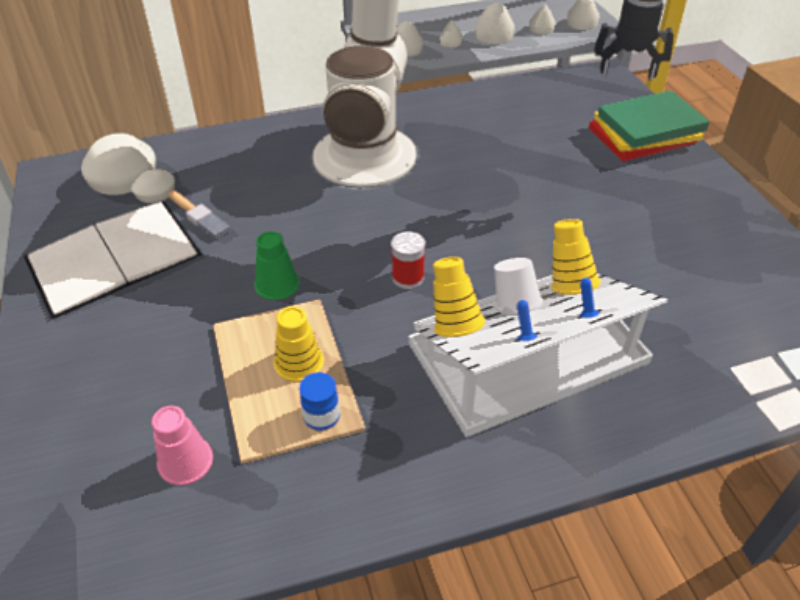

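View pics/t.png

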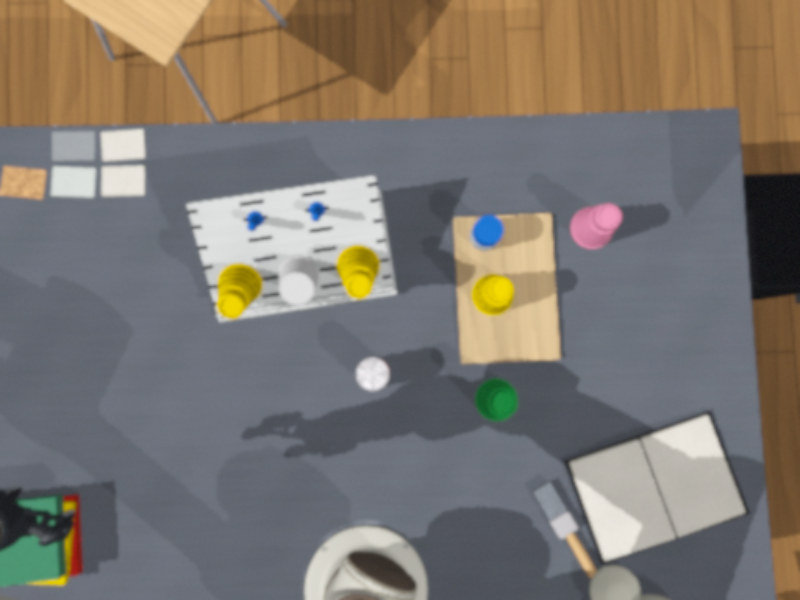

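The two yellow cups sit on the rack's outer lower pegs (top view 235,290 and 358,272 of 800×600). The tub is between them. The standing yellow cup is at (493,294), the jar at (488,231), and the green and pink look-alikes are off the board. Next I fit the cup silhouettes in both views.

```bash
cat > h.py <<'E'
import numpy as np,cv2
from scipy.spatial.transform import Rotation as Ro
from scipy.optimize import minimize
def proj(k,X):
    c=X@np.array(k["R"]).T+np.array(k["t"]); s=c[:,:2]/c[:,2:]
    s=s*(1+k["k1"]*(s**2).sum(1,keepdims=True))
    return s*[k["fx"],k["fy"]]+[k["cx"],k["cy"]]
th=np.linspace(0,2*np.pi,40)
def ring(r,z): return np.c_[r*np.cos(th),r*np.sin(th),z+0*th]
PARTS=[np.r_[ring(.0425,0),ring(.0425,.003),ring(.0285,.085)],np.r_[ring(.024,.085),ring(.024,.115)]]
def draw(k,R,p,shape=(384,512)):
    m=np.zeros((shape[0]*2,shape[1]*2),np.uint8)
    for P in PARTS:
        uv=proj(k,P@R.T+p)*2+.5
        h=cv2.convexHull(uv.astype(np.float32))
        cv2.fillConvexPoly(m,np.round(h*16).astype(np.int32),255,cv2.LINE_AA,4)
    return cv2.resize(m,(shape[1],shape[0]),interpolation=cv2.INTER_AREA)
def ymask(im):
    h=cv2.cvtColor(im,cv2.COLOR_BGR2HSV)
    m=cv2.inRange(h,(20,140,90),(33,255,255))
    return cv2.morphologyEx(m,cv2.MORPH_CLOSE,np.ones((5,5)))
def axR(yaw,tilt=28): # cup z leaning to -x of rack
    return (Ro.from_euler('z',yaw,degrees=True)*Ro.from_euler('y',-tilt,degrees=True)).as_matrix()
E
cat > fit.py <<'E'
from workcell import *
from h import *
cams=("scene","top"); K={c:get_calibration(c) for c in cams}; M={c:ymask(camera(c)) for c in cams}
def ray(c,uv,z):
    k=K[c]; s=cv2.undistortPoints(np.array([[uv]],float),np.array([[k["fx"],0,k["cx"]],[0,k["fy"],k["cy"]],[0,0,1]]),np.array([k["k1"],0,0,0.]))[0,0]
    R=np.array(k["R"]); o=-R.T@k["t"]; d=R.T@np.r_[s,1]; return o+d*(z-o[2])/d[2]
T=lambda u,v,z:ray("top",(u*.64,v*.64),z)
def loss(Rp,cs=cams):
    L=0
    for c in cs:
        D=np.maximum.reduce([draw(K[c],R,p) for R,p in Rp]); roi=cv2.dilate(D,np.ones((15,15)))>0
        L+=np.abs(D.astype(float)-M[c])[roi].sum()/D.sum()
    return L
I=np.eye(3)
p=T(493,294,.03)
f=lambda v:loss([(I,np.r_[v,.012])])
r=minimize(f,p[:2],method="Nelder-Mead",options=dict(initial_simplex=p[:2]+.01*np.array([[0,0],[1,0],[0,1]]),xatol=1e-4))
print("base",r.x.round(4),r.fun)
for c in cams:
    q=minimize(lambda v:loss([(I,np.r_[v,.012])],[c]),r.x,method="Nelder-Mead",options=dict(initial_simplex=r.x+.006*np.array([[-.3,-.3],[1,0],[0,1]]),xatol=1e-4)); print(c,q.x.round(4),q.fun)
for n,(u,v) in dict(L=(240,280),R=(358,262)).items():
    p=np.r_[T(u,v,.1)[:2],.07,0.1]
    g=lambda v:loss([(axR(v[3]*100),v[:3])])
    best=None
    for y0 in(-.1,.1):
        p[3]=y0
        s=minimize(g,p,method="Nelder-Mead",options=dict(initial_simplex=p+np.r_[[np.zeros(4)],np.diag([.015,.015,.015,.1])],xatol=1e-4,maxiter=400))
        if best is None or s.fun<best.fun: best=s
    print(n,best.x.round(4),best.fun)
t=[T(u,v,z).round(3) for u,v,z in((488,231,.09),(372,373,.092),(190,203,.156),(376,178,.156))]; print(t)
E
python3 fit.py
```

```text
base [ 0.5728 -0.2717] 0.12939678733033816
scene [ 0.5712 -0.2713] 0.08483888212599591
top [ 0.5729 -0.272 ] 0.040499495951351175
L [0.6019 0.2256 0.077  0.1028] 0.2684868922811108
R [ 0.6302 -0.0028  0.0756  0.0781] 0.21205766212008323
[array([ 0.688, -0.259,  0.09 ]), array([ 0.422, -0.028,  0.092]), array([0.743, 0.292, 0.156]), array([ 0.78 , -0.047,  0.156])]
```

```bash
cat >> h.py <<'E'
def tool(p,yaw,tilt,h):
    """tool pose with TCP at height h on axis of a cup at p; jaw in tilt plane"""
    C=axR(yaw,tilt); return C@np.diag([1,-1,-1.]), np.array(p)+C[:,2]*h
def rel(o,R,t,base=None):
    R0=Ro.from_euler('xyz',o["tcp_rot"],degrees=True).as_matrix() if base is None else base[0]
    p0=o["ee_pos"] if base is None else base[1]
    rv=Ro.from_matrix(R0.T@R).as_rotvec()
    return (R0.T@(t-p0)/.3).round(4).tolist(),(rv/np.pi).round(4).tolist()
E
python3 - <<'E'
from workcell import *
from h import *
o=sensors.get_obs()
R,t=tool((.6302,-.0028,.0756),7.1,28,.084+.08)
R0=tool((0,0,0),7.1,0,0)[0]
print(t)
print("up/over",rel(o,R0,np.array([.48,.15,.33])))
print(rel(o,R,t))
E
```

```text
[ 0.55379705 -0.01231649  0.22040341]
up/over ([-0.7022, 1.2371, -0.329], [-0.0, -0.0, 0.3212])
([-1.088, 1.6893, 0.0363], [-0.0784, 0.142, 0.3146])
```

>>> send_rows --plan '[[[-0.35,0.62,-0.33],[0,0,0.16],-1],[[-0.35,0.62,-0.33],[0,0,0.16],-1],[[-0.35,0.62,-0.33],[0,0,0.16],-1],[[-0.35,0.62,-0.33],[0,0,0.16],-1],[[-0.35,0.62,-0.33],[0,0,0.16],-1],[[-0.35,0.62,-0.33],[0,0,0.16],-1]]'

```text
time: 1.4
ee_pos: [0.3591, 0.3218, 0.3328]
tcp_rot: [180.0, -0.2, 35.9]
wrist_force: [0.2, 0.3, -0.6]
opening: 0.085
```

```bash
python3 - <<'E'
from workcell import *
from h import *
o=sensors.get_obs(); print(o["time"],o["ee_pos"],o["tcp_rot"],o["q"])
R,t=tool((.6302,-.0028,.0756),7.1,28,.084+.08)
print(rel(o,R,t+[0,0,.06]))
E
```

```text
1.4 [0.35907384 0.32182202 0.33282542] [179.98548538  -0.2176936   35.89077635] [ 4.18904495e+01 -8.95440440e-01  1.56178598e+01  1.06298316e+02
 -3.71890091e-02  9.59996310e+01]
([-0.1278, 1.2828, 0.1746], [-0.0393, 0.151, 0.1566])
```

>>> send_rows --plan '[[[-0.1,0.95,0.05],[-0.03,0.11,0.12],-1],[[-0.1,0.95,0.05],[-0.03,0.11,0.12],-1],[[-0.1,0.95,0.05],[-0.03,0.11,0.12],-1],[[-0.1,0.95,0.05],[-0.03,0.11,0.12],-1],[[-0.1,0.95,0.05],[-0.03,0.11,0.12],-1],[[-0.1,0.95,0.05],[-0.03,0.11,0.12],-1],[[-0.1,0.95,0.05],[-0.03,0.11,0.12],-1]]'

```text
time: 2.1
ee_pos: [0.5019, 0.0732, 0.3142]
tcp_rot: [178.4, -20.3, 14.3]
wrist_force: [-0.5, -0.1, 0.1]
opening: 0.0855
```

```bash
python3 - <<'E'
from workcell import *
from h import *
o=sensors.get_obs(); print(o["time"],o["ee_pos"],o["tcp_rot"],o["q"])
R,t=tool((.6302,-.0028,.0756),7.1,28,.084+.08)
print(rel(o,R,t))
E
```

```text
2.1 [0.5019066  0.07319382 0.31416682] [178.37330684 -20.27850281  14.32593425] [  7.97073717 -19.02361121  -5.13820494  83.5524429    0.58073876
  84.03987148]
([-0.0173, 0.3096, 0.3357], [-0.0074, 0.0423, 0.0373])
```

>>> send_rows --plan '[[[-0.017,0.31,0.2],[-0.0074,0.0423,0.0373],-1],[[-0.017,0.31,0.2],[-0.0074,0.0423,0.0373],-1],[[-0.017,0.31,0.335],[-0.0074,0.0423,0.0373],-1],[[-0.017,0.31,0.335],[-0.0074,0.0423,0.0373],-1],[[-0.017,0.31,0.335],[-0.0074,0.0423,0.0373],-1],[[-0.017,0.31,0.335],[-0.0074,0.0423,0.0373],-1]]'

```text
time: 2.7
ee_pos: [0.5537, -0.008, 0.2241]
tcp_rot: [-180.0, -28.2, 7.4]
wrist_force: [-0.1, 0.9, 0.2]
opening: 0.0854
```

```bash
python3 - <<'E'
from workcell import *
from h import *
o=sensors.get_obs(); print(o["time"],o["ee_pos"],o["tcp_rot"])
k=get_calibration("wrist"); im=camera("wrist"); cv2.imwrite("pics/w1.raw.png",im)
np.save("k1.npy",k,allow_pickle=True)
R=axR(7.1); p=np.array((.6302,-.0028,.0756)); d=draw(k,R,p)
c,_=cv2.findContours((d>127).astype(np.uint8),cv2.RETR_EXTERNAL,cv2.CHAIN_APPROX_NONE)
v=im.copy(); cv2.drawContours(v,c,-1,(255,0,255),1)
for z,r in((.115,.024),(.085,.024),(.085,.0285)): cv2.polylines(v,[proj(k,ring(r,z)@R.T+p).round().astype(int)],True,(255,255,0),1)
cv2.imwrite("pics/w1.png",v)
E
```

```text
2.7 [ 0.55366437 -0.00796265  0.22409141] [-179.98107041  -28.196554      7.42408419]
```

View pics/w1.png

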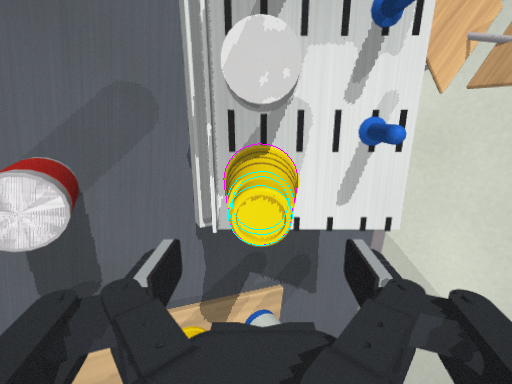

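```bash
cat > refw.py <<'E'
from workcell import *
from h import *
import sys
p=np.array(eval(sys.argv[1])); yaw=float(sys.argv[2])
k=get_calibration("wrist"); im=camera("wrist"); M=ymask(im)
def f(v):
    D=draw(k,axR(yaw),np.r_[v,p[2]]); roi=cv2.dilate(D,np.ones((9,9)))>0
    return np.abs(D.astype(float)-M)[roi].sum()/D.sum()
r=minimize(f,p[:2],method="Nelder-Mead",options=dict(initial_simplex=p[:2]+.004*np.array([[-.3,-.3],[1,0],[0,1]]),xatol=1e-4))
print(f(p[:2]),r.x.round(4),r.fun)
o=sensors.get_obs(); print(o["ee_pos"],o["tcp_rot"])
q=np.r_[r.x,p[2]]
for h in(.164,.084): print(h,rel(o,*tool(q,yaw,28,h)))
E
python3 refw.py "(.6302,-.0028,.0756)" 7.1
```

```text
0.048394366233199995 [ 0.6313 -0.0041] 0.02260582642073562
[ 0.55378927 -0.00807421  0.22429463] [-179.99709865  -28.23271328    7.43357325]
0.164 ([-0.0051, 0.0187, 0.012], [-0.0009, -0.0013, 0.0016])
0.084 ([-0.0062, 0.0194, 0.2786], [-0.0009, -0.0013, 0.0016])
```

>>> send_rows --plan '[[[-0.006,0.019,0.1],[0,-0.0013,0.0016],-1],[[-0.006,0.019,0.18],[0,-0.0013,0.0016],-1],[[-0.006,0.019,0.24],[0,-0.0013,0.0016],-1],[[-0.006,0.019,0.278],[0,-0.0013,0.0016],-1],[[-0.006,0.019,0.278],[0,-0.0013,0.0016],-1],[[-0.006,0.019,0.278],[0,-0.0013,0.0016],-1]]'

```text
time: 3.4
ee_pos: [0.5916, -0.0096, 0.1486]
tcp_rot: [-179.8, -27.9, 7.0]
wrist_force: [0.2, -0.1, 0.0]
opening: 0.0856
```

```bash
python3 - <<'E'
from workcell import *
from h import *
o=sensors.get_obs(); print(o["ee_pos"],o["tcp_rot"],o["wrist_force"])
print(rel(o,*tool((.6313,-.0041,.0756),7.1,28,.084)))
cv2.imwrite("pics/w2.png",np.vstack([camera("wrist")[150:],cv2.resize(camera("scene")[80:240,220:460],(512,341))]))
E
```

```text
[ 0.59155196 -0.00961665  0.14858121] [-179.83150825  -27.88757206    7.04410731] [ 0.22136726 -0.11140932  0.01919639]
([0.0039, -0.0019, -0.0024], [-0.0008, 0.0006, -0.0003])
```

View pics/w2.png

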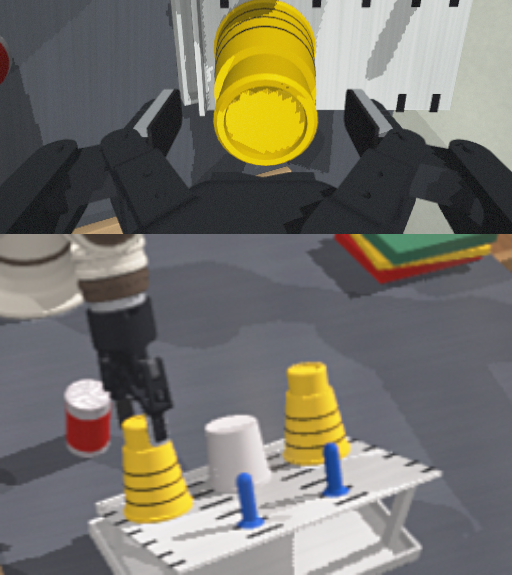

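The foot is centred between the open fingers, at (266,120) in the wrist crop. I'll close on it.

>>> send_rows --plan '[[[0.0035,0,0],[0,0,0],0],[[0.0035,0,0],[0,0,0],1],[[0.0035,0,0],[0,0,0],1],[[0.0035,0,0],[0,0,0],1],[[0.0035,0,0],[0,0,0],1],[[0.0035,0,0],[0,0,0],1]]' --force 40

```text
time: 4.1
ee_pos: [0.593, -0.0099, 0.1499]
tcp_rot: [-179.8, -28.0, 7.0]
wrist_force: [-4.3, -1.4, 7.8]
opening: 0.0468
```

>>> send_rows --plan '[[[0,0,-0.03],[0,0,0],1],[[0,0,-0.08],[0,0,0],1],[[0,0,-0.16],[0,0,0],1],[[0,0,-0.24],[0,0,0],1],[[0,0,-0.32],[0,0,0],1],[[0,0,-0.4],[0,0,0],1],[[0,0,-0.4],[0,0,0],1],[[0,0,-0.4],[0,0,0],1]]'

```text
time: 4.9
ee_pos: [0.5367, -0.0171, 0.254]
tcp_rot: [-179.8, -27.9, 7.0]
wrist_force: [0.1, -0.1, -1.2]
opening: 0.047
```

```bash
python3 - <<'E'
from workcell import *
from h import *
o=sensors.get_obs(); print(o["time"],o["ee_pos"],o["tcp_rot"],o["wrist_force"],o["opening"],o["q"])
R,_=tool((0,0,0),7.1,0,0)
b=np.array([.5725,-.2715,.012+.115+.084+.06]); print(b,rel(o,R,b))
v=np.vstack([camera("wrist")[150:],cv2.resize(camera("scene")[80:240,160:400],(512,341))]); cv2.imwrite("pics/w3.png",v)
E
```

```text
4.9 [ 0.53666806 -0.01708512  0.25402466] [-179.82288353  -27.85020322    6.99632864] [ 0.07232522 -0.08383742 -1.24259438] 0.04701173802426549 [ -4.82803757 -24.19451082 -18.09439668  68.78681669   5.66733044
  79.5097811 ]
[ 0.5725 -0.2715  0.271 ] ([0.0399, 0.8561, -0.0456], [-0.0008, -0.1547, -0.0003])
```

View pics/w3.png

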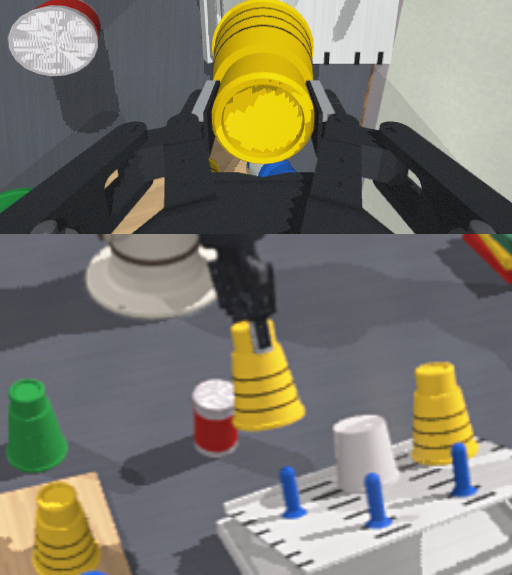

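>>> send_rows --plan '[[[0.01,0.1,-0.1],[0,-0.04,0],1],[[0.02,0.22,-0.1],[0,-0.08,0],1],[[0.03,0.35,-0.1],[0,-0.12,0],1],[[0.04,0.5,-0.08],[0,-0.1547,0],1],[[0.04,0.63,-0.06],[0,-0.1547,0],1],[[0.04,0.74,-0.0456],[0,-0.1547,0],1],[[0.04,0.82,-0.0456],[-0.0008,-0.1547,0],1],[[0.04,0.856,-0.0456],[-0.0008,-0.1547,0],1],[[0.04,0.856,-0.0456],[-0.0008,-0.1547,0],1],[[0.04,0.856,-0.0456],[-0.0008,-0.1547,0],1]]'

```text
time: 6.0
ee_pos: [0.5726, -0.2705, 0.2707]
tcp_rot: [-179.9, 0.0, 7.1]
wrist_force: [-0.2, 0.0, -1.1]
opening: 0.0471
```

```bash
cat > held.py <<'E'
# fit held cup (position + tilt, relative to tool) and base cup jointly in scene+top+wrist
from workcell import *
from h import *
import sys
zb=float(sys.argv[1]); lo=sys.argv[2] if len(sys.argv)>2 else None
o=sensors.get_obs(); R0=Ro.from_euler('xyz',o["tcp_rot"],degrees=True).as_matrix()
cams=("scene","top","wrist"); K={c:get_calibration(c) for c in cams}; I={c:camera(c) for c in cams}; M={c:ymask(I[c]) for c in cams}
np.savez("pics/held.npz",**I)
C0=R0@np.diag([1,-1,-1.])
def parts(v):
    C=C0@Ro.from_rotvec([v[3]*10,v[4]*10,0]).as_matrix()
    p=o["ee_pos"]-C0[:,2]*.084+C0@v[:3]
    return C,p,np.r_[v[5:7],zb]
def f(v):
    C,p,b=parts(v); L=0
    for c in cams[:2]:
        D=np.maximum(draw(K[c],C,p),draw(K[c],np.eye(3),b))
        roi=cv2.dilate(D,np.ones((11,11)))>0
        L+=np.abs(D.astype(float)-M[c])[roi].sum()/D.sum()
    D=draw(K["wrist"],C,p); roi=cv2.dilate(D,np.ones((11,11)))>0; L+=np.abs(D.astype(float)-M["wrist"])[roi].sum()/D.sum()
    return L
v=np.r_[0,0,0,0,0,.5726,-.2716]
for _ in range(2):
    r=minimize(f,v,method="Nelder-Mead",options=dict(initial_simplex=v+np.r_[[np.zeros(7)],.005*np.eye(7)],xatol=1e-4,maxiter=900)); v=r.x
C,p,b=parts(v)
print("tcp",o["ee_pos"],o["tcp_rot"],o["opening"],o["wrist_force"])
print("off in cup frame mm",(v[:3]*1e3).round(1),"tilt deg",np.degrees(v[3:5]*10).round(1),"world axis",C[:,2].round(3),"fun",r.fun)
print("mouth",p.round(4),"base",b.round(4),"shift needed world",(b-p).round(4),"tool units",(R0.T@(b-p)/.3).round(4))
for c in cams:
    for C_,p_ in((C,p),(np.eye(3),b)):
        d=draw(K[c],C_,p_); cc,_=cv2.findContours((d>127).astype(np.uint8),0,1); cv2.drawContours(I[c],cc,-1,(255,0,255),1)
cv2.imwrite("pics/held.png",np.hstack([cv2.resize(I["scene"][110:260,120:270],(390,390)),cv2.resize(I["wrist"],(400,390))]))
E
python3 held.py .012
```

```text
tcp [ 0.57256353 -0.27053061  0.2707125 ] [-1.79942461e+02  4.19460785e-02  7.07610755e+00] 0.047101889962786414 [-0.16539272  0.03685068 -1.14481738]
off in cup frame mm [ 0.5  2.4 -1.1] tilt deg [ 0.9 -0.3] world axis [-0.002 -0.017  1.   ] fun 0.768740020028721
mouth [ 0.5727 -0.268   0.1856] base [ 0.5723 -0.2713  0.012 ] shift needed world [-0.0005 -0.0033 -0.1736] tool units [-0.0025  0.0113  0.5787]
```

View pics/held.png

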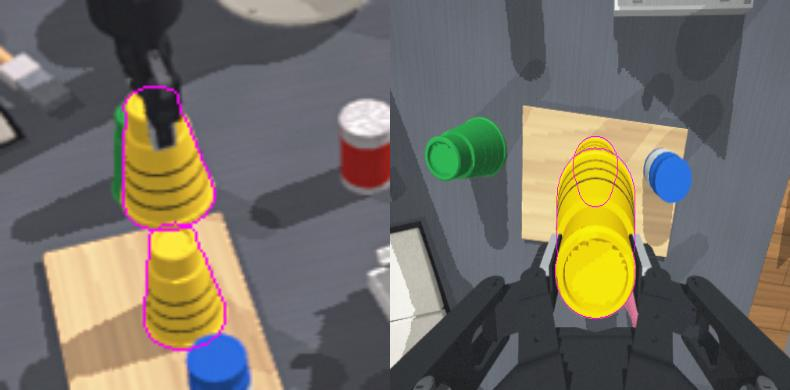

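>>> send_rows --plan '[[[-0.002,0.007,0.05],[-0.005,0,0],1],[[-0.002,0.007,0.12],[-0.005,0,0],1],[[-0.002,0.007,0.19],[-0.005,0,0],1],[[-0.002,0.007,0.25],[-0.005,0,0],1],[[-0.002,0.007,0.3],[-0.005,0,0],1],[[-0.002,0.007,0.35],[-0.005,0,0],1],[[-0.002,0.007,0.38],[-0.005,0,0],1],[[-0.002,0.007,0.38],[-0.005,0,0],1],[[-0.002,0.007,0.38],[-0.005,0,0],1]]'

```text
time: 7.05
ee_pos: [0.5723, -0.2732, 0.1577]
tcp_rot: [179.1, -0.0, 7.1]
wrist_force: [0.9, 0.2, 0.2]
opening: 0.047
```

```bash
python3 held.py .012
```

```text
tcp [ 0.57234708 -0.27316734  0.15767673] [ 1.79102197e+02 -9.70171361e-03  7.08408551e+00] 0.04697327698722333 [0.94847568 0.24676745 0.24632382]
off in cup frame mm [-0.3  3.4 -1.7] tilt deg [1.9 0.2] world axis [ 0.006 -0.016  1.   ] fun 0.9749742306934216
mouth [ 0.5718 -0.2712  0.0719] base [ 0.5715 -0.271   0.012 ] shift needed world [-0.0003  0.0002 -0.0599] tool units [-0.001  -0.0038  0.1998]
```

View pics/held.png

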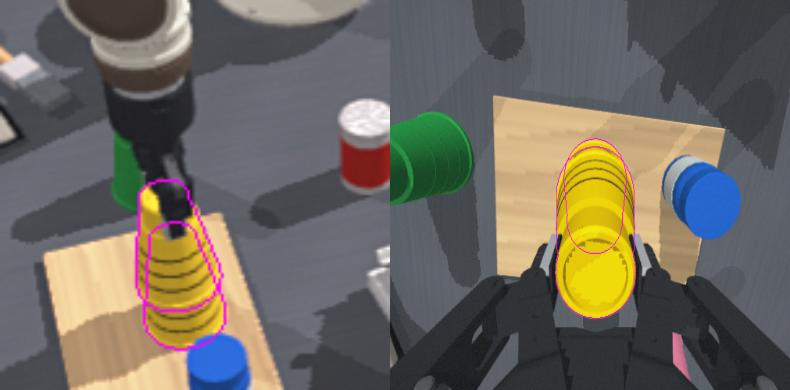

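>>> send_rows --plan '[[[0,0,0.015],[0,0,0],1],[[0,0,0.03],[0,0,0],1],[[0,0,0.045],[0,0,0],1],[[0,0,0.06],[0,0,0],1],[[0,0,0.06],[0,0,0],1]]'

```text
time: 7.7
ee_pos: [0.5718, -0.2736, 0.1378]
tcp_rot: [179.2, 0.1, 7.1]
wrist_force: [0.4, 0.1, -1.2]
opening: 0.047
```

>>> send_rows --plan '[[[0,0,0.005],[0,0,0],1],[[0,0,0.01],[0,0,0],1],[[0,0,0.015],[0,0,0],1],[[0,0,0.02],[0,0,0],1],[[0,0,0.02],[0,0,0],1]]'

```text
time: 8.2
ee_pos: [0.5722, -0.2738, 0.1327]
tcp_rot: [179.1, 0.0, 7.1]
wrist_force: [0.6, 0.5, -0.2]
opening: 0.047
```

>>> send_rows --plan '[[[0,0,0.004],[0,0,0],1],[[0,0,0.008],[0,0,0],1],[[0,0,0.008],[0,0,0],1]]'

```text
time: 8.5
ee_pos: [0.5722, -0.2739, 0.1303]
tcp_rot: [179.1, 0.0, 7.1]
wrist_force: [-0.2, -0.2, -1.5]
opening: 0.0468
```

>>> send_rows --plan '[[[0,0,0.003],[0,0,0],1],[[0,0,0.003],[0,0,0],1]]'

```text
time: 8.7
ee_pos: [0.5722, -0.2739, 0.1295]
tcp_rot: [179.1, 0.0, 7.1]
wrist_force: [-0.8, -0.6, -1.1]
opening: 0.0469
```

>>> send_rows --plan '[[[0,0,0.003],[0,0,0],1],[[0,0,0.003],[0,0,0],1]]'

```text
time: 8.9
ee_pos: [0.5722, -0.2739, 0.1286]
tcp_rot: [179.1, 0.0, 7.1]
wrist_force: [-0.1, 0.6, -0.8]
opening: 0.0471
```

>>> send_rows --plan '[[[0,0,0.003],[0,0,0],1],[[0,0,0.003],[0,0,0],1]]'

```text
time: 9.1
ee_pos: [0.5722, -0.2739, 0.1277]
tcp_rot: [179.1, 0.0, 7.1]
wrist_force: [-0.9, 0.1, -0.6]
opening: 0.0473
```

>>> send_rows --plan '[[[0,0,0.003],[0,0,0],1],[[0,0,0.003],[0,0,0],1]]'

```text
time: 9.3
ee_pos: [0.5723, -0.2739, 0.1272]
tcp_rot: [179.1, -0.0, 7.1]
wrist_force: [-0.1, -0.7, 0.3]
opening: 0.0471
```

>>> send_rows --plan '[[[0,0,0.003],[0,0,0],1],[[0,0,0.003],[0,0,0],1]]'

```text
time: 9.5
ee_pos: [0.5725, -0.274, 0.1271]
tcp_rot: [179.1, -0.0, 7.1]
wrist_force: [-2.3, 0.5, 5.6]
opening: 0.0467
```

>>> send_rows --plan '[[[0,0,-0.002],[0,0,0],1],[[0,0,-0.002],[0,0,0],-0.1],[[0,0,-0.002],[0,0,0],-0.3],[[0,0,-0.002],[0,0,0],-0.6],[[0,0,-0.002],[0,0,0],-1],[[0,0,-0.002],[0,0,0],-1],[[0,0,-0.002],[0,0,0],-1]]'

```text
time: 10.2
ee_pos: [0.5722, -0.2739, 0.1264]
tcp_rot: [179.1, 0.0, 7.1]
wrist_force: [0.7, 0.2, -0.9]
opening: 0.0858
```

>>> send_rows --plan '[[[0,0,-0.04],[0,0,0],-1],[[0,0,-0.12],[0,0,0],-1],[[0,0,-0.25],[0,0,0],-1],[[0,0,-0.4],[0,0,0],-1],[[0,0,-0.5],[0,0,0],-1],[[0,0,-0.55],[0,0,0],-1],[[0,0,-0.55],[0,0,0],-1],[[0,0,-0.55],[0,0,0],-1]]'

```text
time: 11.0
ee_pos: [0.5721, -0.2715, 0.2914]
tcp_rot: [179.1, 0.0, 7.1]
wrist_force: [-0.1, 0.5, -0.1]
opening: 0.0856
```

```bash
cat > stack.py <<'E'
from workcell import *
from h import *
import sys
n=int(sys.argv[1]); ref=float(sys.argv[2])
cams=("scene","top"); K={c:get_calibration(c) for c in cams}; I={c:camera(c) for c in cams}; M={c:ymask(I[c]) for c in cams}
# fit stack: base x,y ; top cup x,y,height,tilt
def f(v,full=False):
    ps=[(np.eye(3),np.r_[v[:2],.012])]
    if n>2: ps.append((np.eye(3),np.r_[v[:2],.0445]))
    ps.append((Ro.from_rotvec([v[5]*10,v[6]*10,0]).as_matrix(),v[2:5]))
    if full: return ps
    L=0
    for c in cams:
        D=np.maximum.reduce([draw(K[c],*q) for q in ps]); roi=cv2.dilate(D,np.ones((11,11)))>0
        L+=np.abs(D.astype(float)-M[c])[roi].sum()/D.sum()
    return L
z=.012+.0325*(n-1)
v=np.r_[.572,-.2715,.572,-.2715,z,0,0]
for _ in range(2):
    r=minimize(f,v,method="Nelder-Mead",options=dict(initial_simplex=v+np.r_[[np.zeros(7)],.004*np.eye(7)],xatol=1e-4,maxiter=800)); v=r.x
print("base",v[:2].round(4),"top cup",v[2:5].round(4),"want z",z,"tilt",np.degrees(v[5:]*10).round(1),r.fun)
for c in cams:
    for q in f(v,1):
        cc,_=cv2.findContours((draw(K[c],*q)>127).astype(np.uint8),0,1)
o=sensors.get_obs(); print(o["time"],o["ee_pos"],o["tcp_rot"],o["q"])
cv2.imwrite("pics/stack%d.png"%n,np.hstack([cv2.resize(I["scene"][110:260,120:270],(400,400)),cv2.resize(I["top"][120:270,250:400],(400,400))]))
E
python3 stack.py 2 0; python3 - <<'E'
from h import *
from workcell import *
o=sensors.get_obs()
print(rel(o,*tool((.6019,.2256,.077),7.1,28,.164)))
E
```

```text
base [ 0.5729 -0.2714] top cup [ 0.5741 -0.2711  0.032 ] want z 0.0445 tilt [ 0.  -6.9] 0.4587698824321222
11.1 [ 0.57177662 -0.27131495  0.29023357] [1.79182444e+02 1.17596547e-01 7.05760286e+00] [-25.04490673  18.91991116  33.1008821  103.84608212  -0.75503723
  57.8944448 ]
([0.047, -1.6344, 0.2047], [0.0045, 0.1562, 0.0009])
```

View pics/stack2.png

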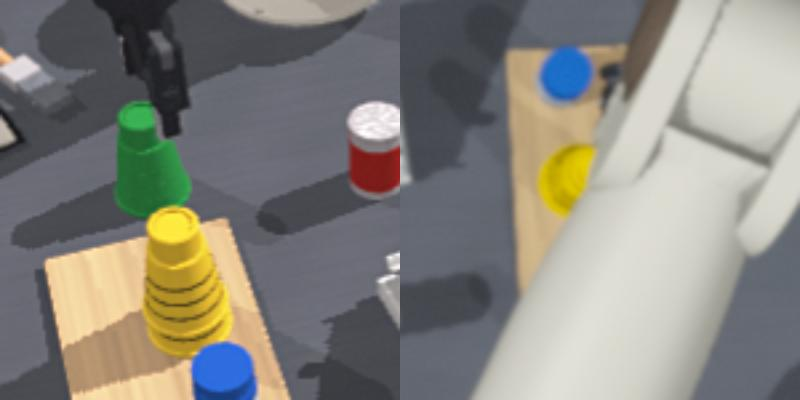

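>>> send_rows --plan '[[[0.02,-0.12,0],[0,0.04,0],-1],[[0.02,-0.27,0],[0,0.07,0],-1],[[0.02,-0.43,0],[0.002,0.1,0],-1],[[0.03,-0.59,0],[0.002,0.13,0],-1],[[0.04,-0.75,0],[0.0045,0.156,0.0009],-1],[[0.047,-0.9,0],[0.0045,0.156,0.0009],-1],[[0.047,-1,0],[0.0045,0.156,0.0009],-1],[[0.047,-1,0],[0.0045,0.156,0.0009],-1]]'

```text
time: 11.9
ee_pos: [0.5478, 0.0311, 0.2858]
tcp_rot: [180.0, -28.0, 7.3]
wrist_force: [-0.1, 0.7, -0.9]
opening: 0.0853
```

```bash
python3 - <<'E'
from h import *
from workcell import *
o=sensors.get_obs(); print(o["ee_pos"],o["tcp_rot"])
print(rel(o,*tool((.6019,.2256,.077),7.1,28,.164)))
E
```

```text
[0.54779952 0.03110745 0.28583594] [179.96956539 -28.00737588   7.34425722]
([-0.0957, -0.6211, 0.1905], [-0.0005, -0.0, 0.0012])
```

>>> send_rows --plan '[[[-0.05,-0.15,0],[0,0,0.001],-1],[[-0.09,-0.31,0],[0,0,0.001],-1],[[-0.095,-0.46,0.03],[0,0,0.001],-1],[[-0.095,-0.58,0.1],[0,0,0.001],-1],[[-0.095,-0.62,0.18],[0,0,0.001],-1],[[-0.095,-0.62,0.19],[0,0,0.001],-1],[[-0.095,-0.62,0.19],[0,0,0.001],-1],[[-0.095,-0.62,0.19],[0,0,0.001],-1]]'

```text
time: 12.7
ee_pos: [0.528, 0.2116, 0.2239]
tcp_rot: [-180.0, -28.1, 6.8]
wrist_force: [-0.1, -0.4, 0.2]
opening: 0.0856
```

```bash
python3 refw.py "(.6019,.2256,.0756)" 7.1; python3 stack.py 2 0
```

```text
0.04143372390195139 [0.602  0.2243] 0.024350995510549346
[0.52816335 0.21164551 0.22429798] [-179.9497767   -28.12999292    6.8272012 ]
0.164 ([-0.0125, -0.0114, 0.008], [0.0004, -0.0007, -0.0013])
0.084 ([-0.0131, -0.0118, 0.2747], [0.0004, -0.0007, -0.0013])
base [ 0.5719 -0.2718] top cup [ 0.5727 -0.272   0.0429] want z 0.0445 tilt [0.5 0.6] 0.1026332050556871
12.85 [0.52816956 0.21188461 0.22441273] [-179.93792352  -28.15053342    6.83265803] [ 26.35921369 -19.79026834 -18.33835263  64.67090254  -9.01375241
 107.3610068 ]
```

>>> send_rows --plan '[[[-0.013,-0.0175,0.1],[0,-0.0007,-0.0013],-1],[[-0.013,-0.0175,0.18],[0,-0.0007,-0.0013],-1],[[-0.013,-0.0175,0.24],[0,-0.0007,-0.0013],-1],[[-0.013,-0.0175,0.265],[0,-0.0007,-0.0013],-1],[[-0.013,-0.0175,0.265],[0,-0.0007,-0.0013],-1],[[-0.013,-0.0175,0.265],[0,-0.0007,-0.0013],-1],[[-0.013,-0.0175,0.265],[0,-0.0007,-0.0013],-1]]'

```text
time: 13.55
ee_pos: [0.5612, 0.2222, 0.1527]
tcp_rot: [179.9, -28.0, 7.2]
wrist_force: [-0.4, -0.3, 0.4]
opening: 0.0852
```

```bash
python3 - <<'E'
from h import *
from workcell import *
o=sensors.get_obs(); print(o["ee_pos"],o["tcp_rot"],o["wrist_force"])
print(rel(o,*tool((.602,.226,.0756),7.1,28,.087)))
E
```

```text
[0.56116421 0.22217467 0.15274414] [179.94787077 -28.0398628    7.16444185] [-0.37819466 -0.33815124  0.39878952]
([-0.0001, 0.0042, 0.0012], [0.0001, -0.0002, 0.0003])
```

>>> send_rows --plan '[[[0,0.004,0],[0,0,0],-1],[[0,0.004,0],[0,0,0],0],[[0,0.004,0],[0,0,0],1],[[0,0.004,0],[0,0,0],1],[[0,0.004,0],[0,0,0],1],[[0,0.004,0],[0,0,0],1],[[0,0.004,0],[0,0,0],1]]' --force 40

```text
time: 14.25
ee_pos: [0.5614, 0.221, 0.1518]
tcp_rot: [179.9, -28.0, 7.2]
wrist_force: [0.4, 0.2, 4.7]
opening: 0.0466
```

>>> send_rows --plan '[[[0,0,-0.03],[0,0,0],1],[[0,0,-0.08],[0,0,0],1],[[0,0,-0.16],[0,0,0],1],[[0,0,-0.24],[0,0,0],1],[[0,0,-0.32],[0,0,0],1],[[0,0,-0.42],[0,0,0],1],[[0,0,-0.52],[0,0,0],1],[[0,0,-0.55],[0,0,0],1],[[0,0,-0.55],[0,0,0],1]]'

```text
time: 15.15
ee_pos: [0.4842, 0.2117, 0.2977]
tcp_rot: [179.9, -28.0, 7.2]
wrist_force: [0.9, -0.3, -1.7]
opening: 0.0471
```

```bash
python3 - <<'E'
from workcell import *
from h import *
o=sensors.get_obs(); print(o["time"],o["ee_pos"],o["tcp_rot"],o["wrist_force"],o["opening"])
R,_=tool((0,0,0),7.1,0,0)
b=np.array([.5722,-.2725,.0445+.115+.087+.06]); print(b,rel(o,R,b))
E
```

```text
15.15 [0.48422567 0.21166417 0.29767616] [179.93885128 -27.99407909   7.20195561] [ 0.85607602 -0.3368464  -1.70677025] 0.04714827110918842
[ 0.5722 -0.2725  0.3065] ([0.092, 1.6379, 0.0174], [0.0002, -0.1555, 0.0005])
```

>>> send_rows --plan '[[[0.0,0.1,-0.04],[0,-0.04,0],1],[[0.01,0.22,-0.06],[0,-0.08,0],1],[[0.02,0.36,-0.06],[0,-0.12,0],1],[[0.03,0.5,-0.06],[0,-0.1555,0],1],[[0.04,0.64,-0.06],[0,-0.1555,0],1],[[0.05,0.78,-0.05],[0,-0.1555,0.0005],1],[[0.055,0.9,-0.03],[0,-0.1555,0.0005],1],[[0.06,1,-0.02],[0,-0.1555,0.0005],1],[[0.06,1,-0.02],[0,-0.1555,0.0005],1]]'

```text
time: 16.05
ee_pos: [0.5351, -0.0879, 0.3074]
tcp_rot: [180.0, 0.3, 6.8]
wrist_force: [0.1, 0.2, -0.6]
opening: 0.0469
```

```bash
python3 - <<'E'
from workcell import *
from h import *
o=sensors.get_obs(); print(o["time"],o["ee_pos"],o["tcp_rot"],o["wrist_force"],o["opening"])
R,_=tool((0,0,0),7.1,0,0)
b=np.array([.5722,-.2725,.0445+.115+.087+.06]); print(b,rel(o,R,b))
E
```

```text
16.05 [ 0.53512009 -0.08792304  0.30742715] [179.98461934   0.33254644   6.84171725] [ 0.07175669  0.19402641 -0.63073962] 0.0468639800264253
[ 0.5722 -0.2725  0.3065] ([0.0494, 0.6256, 0.003], [0.0001, 0.0018, -0.0014])
```

Then I'll fit the held cup against the two-cup stack, using the top cup at z = 0.0445 as the base.

>>> send_rows --plan '[[[0.01,0.12,0.003],[0,0.0018,-0.0014],1],[[0.02,0.27,0.003],[0,0.0018,-0.0014],1],[[0.03,0.41,0.003],[0,0.0018,-0.0014],1],[[0.045,0.53,0.003],[0,0.0018,-0.0014],1],[[0.049,0.61,0.003],[0,0.0018,-0.0014],1],[[0.049,0.6256,0.003],[0,0.0018,-0.0014],1],[[0.049,0.6256,0.003],[0,0.0018,-0.0014],1],[[0.049,0.6256,0.003],[0,0.0018,-0.0014],1]]'

```text
time: 16.85
ee_pos: [0.5723, -0.268, 0.3098]
tcp_rot: [180.0, -0.2, 7.3]
wrist_force: [-0.4, 0.3, -0.9]
opening: 0.047
```

```bash
sed -i 's/D=np.maximum(draw(K\[c\],C,p),draw(K\[c\],np.eye(3),b))/D=np.maximum.reduce([draw(K[c],C,p),draw(K[c],np.eye(3),b),draw(K[c],np.eye(3),np.r_[b[:2],.012])])/' held.py
python3 held.py .0445
```

```text
tcp [ 0.57228962 -0.26799597  0.30977367] [179.98414595  -0.21902041   7.34630056] 0.046969771562605775 [-0.43247726  0.25554378 -0.87709165]
off in cup frame mm [ 0.5 -0.2 -3.5] tilt deg [ 1.1 -0.2] world axis [-0.006 -0.019  1.   ] fun 0.7373244419745182
mouth [ 0.5732 -0.2681  0.2223] base [ 0.5726 -0.2716  0.0445] shift needed world [-0.0005 -0.0035 -0.1778] tool units [-0.0055  0.0111  0.5926]
```

View pics/held.png

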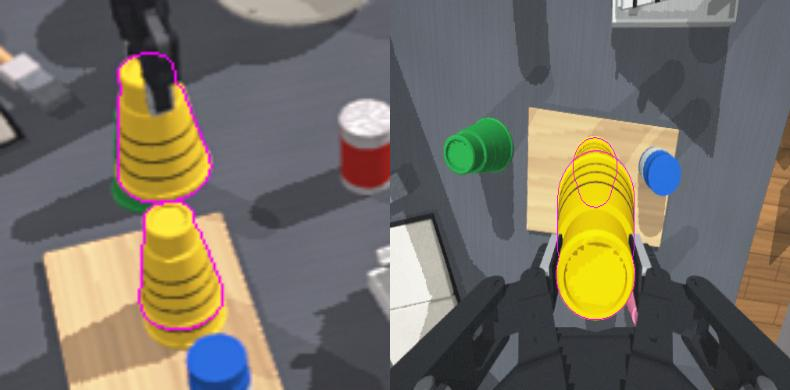

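>>> send_rows --plan '[[[-0.004,0.01,0.05],[0,0,0],1],[[-0.004,0.01,0.12],[0,0,0],1],[[-0.004,0.01,0.19],[0,0,0],1],[[-0.004,0.01,0.25],[0,0,0],1],[[-0.004,0.01,0.3],[0,0,0],1],[[-0.004,0.01,0.35],[0,0,0],1],[[-0.004,0.01,0.38],[0,0,0],1],[[-0.004,0.01,0.38],[0,0,0],1],[[-0.004,0.01,0.38],[0,0,0],1]]'

```text
time: 17.9
ee_pos: [0.5721, -0.2719, 0.1971]
tcp_rot: [179.9, -0.3, 7.3]
wrist_force: [-0.4, 0.1, 0.2]
opening: 0.0467
```

```bash
python3 held.py .0445
```

```text
tcp [ 0.57209398 -0.27190004  0.1970886 ] [179.91529789  -0.29561448   7.33391819] 0.04669076289848803 [-0.43246418  0.08258916  0.20699648]
off in cup frame mm [ 0.5  1.2 -4.7] tilt deg [ 2.7 -0.3] world axis [-0.004 -0.046  0.999] fun 0.8425572333494629
mouth [ 0.573  -0.2707  0.1084] base [ 0.5722 -0.2715  0.0445] shift needed world [-0.0007 -0.0007 -0.0639] tool units [-0.0039  0.0018  0.2131]
```

>>> send_rows --plan '[[[-0.001,0,0.015],[0,0,0],1],[[-0.002,0,0.03],[0,0,0],1],[[-0.002,0,0.045],[0,0,0],1],[[-0.002,0,0.06],[0,0,0],1],[[-0.002,0,0.075],[0,0,0],1],[[-0.002,0,0.085],[0,0,0],1],[[-0.002,0,0.085],[0,0,0],1]]'

```text
time: 18.75
ee_pos: [0.5713, -0.2722, 0.1702]
tcp_rot: [180.0, -0.2, 7.3]
wrist_force: [-0.2, 0.1, -0.5]
opening: 0.0472
```

>>> send_rows --plan '[[[0,0,0.004],[0,0,0],1],[[0,0,0.008],[0,0,0],1],[[0,0,0.008],[0,0,0],1]]'

```text
time: 19.05
ee_pos: [0.5715, -0.2723, 0.1684]
tcp_rot: [179.9, -0.3, 7.3]
wrist_force: [-0.3, -0.4, -1.3]
opening: 0.0467
```

>>> send_rows --plan '[[[0,0,0.004],[0,0,0],1],[[0,0,0.008],[0,0,0],1],[[0,0,0.008],[0,0,0],1]]'

```text
time: 19.35
ee_pos: [0.5715, -0.2723, 0.1658]
tcp_rot: [179.9, -0.3, 7.3]
wrist_force: [0.6, -0.3, -1.4]
opening: 0.0467
```

>>> send_rows --plan '[[[0,0,0.003],[0,0,0],1],[[0,0,0.003],[0,0,0],1]]'

```text
time: 19.55
ee_pos: [0.5715, -0.2723, 0.165]
tcp_rot: [179.9, -0.3, 7.3]
wrist_force: [-0.7, 0.2, -0.4]
opening: 0.0469
```

>>> send_rows --plan '[[[0,0,0.003],[0,0,0],1],[[0,0,0.003],[0,0,0],1]]'

```text
time: 19.75
ee_pos: [0.5715, -0.2723, 0.1641]
tcp_rot: [179.9, -0.3, 7.3]
wrist_force: [0.0, -0.0, -0.8]
opening: 0.0471
```

>>> send_rows --plan '[[[0,0,0.003],[0,0,0],1],[[0,0,0.003],[0,0,0],1]]'

```text
time: 19.95
ee_pos: [0.5715, -0.2722, 0.1632]
tcp_rot: [179.9, -0.3, 7.3]
wrist_force: [0.3, -0.3, -1.1]
opening: 0.0468
```

>>> send_rows --plan '[[[0,0,0.002],[0,0,0],1],[[0,0,0.002],[0,0,0],1]]'

```text
time: 20.15
ee_pos: [0.5715, -0.2722, 0.1627]
tcp_rot: [179.9, -0.3, 7.3]
wrist_force: [0.5, 1.0, -1.0]
opening: 0.047
```

>>> send_rows --plan '[[[0,0,0.002],[0,0,0],1],[[0,0,0.002],[0,0,0],1]]'

```text
time: 20.35
ee_pos: [0.5716, -0.2723, 0.1621]
tcp_rot: [179.9, -0.3, 7.3]
wrist_force: [-0.0, 0.1, -0.2]
opening: 0.0472
```

>>> send_rows --plan '[[[0,0,0.002],[0,0,0],1],[[0,0,0.002],[0,0,0],1]]'

```text
time: 20.55
ee_pos: [0.5716, -0.2723, 0.162]
tcp_rot: [179.9, -0.3, 7.3]
wrist_force: [-2.0, -0.8, 2.1]
opening: 0.0467
```

Contact came at the expected height. I'll release and retreat.

>>> send_rows --plan '[[[0,0,0],[0,0,0],0.1],[[0,0,0],[0,0,0],-0.1],[[0,0,0],[0,0,0],-0.3],[[0,0,0],[0,0,0],-0.6],[[0,0,0],[0,0,0],-1],[[0,0,0],[0,0,0],-1],[[0,0,0],[0,0,0],-1]]'

```text
time: 21.25
ee_pos: [0.5716, -0.2723, 0.1614]
tcp_rot: [179.9, -0.3, 7.3]
wrist_force: [0.5, 0.2, 0.6]
opening: 0.0853
```

>>> send_rows --plan '[[[0,0,-0.04],[0,0,0],-1],[[0,0,-0.12],[0,0,0],-1],[[0,0,-0.25],[0,0,0],-1],[[-0.05,-0.1,-0.38],[0,0,0],-1],[[-0.15,-0.25,-0.4],[0,0,0],-1],[[-0.27,-0.42,-0.4],[0,0,0],-1],[[-0.35,-0.6,-0.4],[0,0,0],-1],[[-0.4,-0.75,-0.4],[0,0,0],-1],[[-0.4,-0.9,-0.4],[0,0,0],-1],[[-0.4,-0.9,-0.4],[0,0,0],-1]]'

```text
time: 22.25
ee_pos: [0.416, -0.017, 0.2826]
tcp_rot: [179.9, -0.4, 7.4]
wrist_force: [1.0, -0.2, 0.8]
opening: 0.0855
```

```bash
python3 stack.py 3 0
```

```text
base [ 0.5723 -0.2721] top cup [ 0.5719 -0.2735  0.0761] want z 0.077 tilt [0.4 0.9] 0.09992614567772133
22.35 [ 0.41689995 -0.01773551  0.28234889] [179.92914041  -0.40193392   7.5005127 ] [-2.43567157e+00 -1.18805022e+01 -1.82684690e-01  1.01289686e+02
 -4.43158671e-04  8.00640627e+01]
```

View pics/stack3.png

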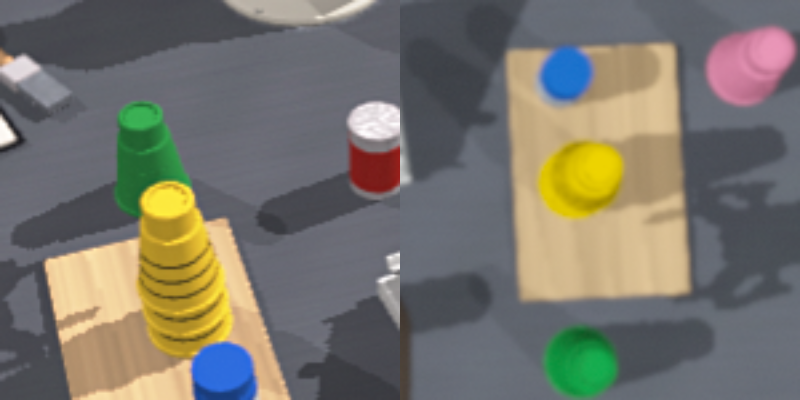

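The stack is straight and fully home: the top cup measures z 0.076 against 0.077 expected. The base cup hasn't moved and the gripper is well clear, so I'm handing in.

```bash
python3 -c "
from workcell import *
print(bot.job_done())"
```

```text
the job is handed in; nothing more can be done
None
```

Both yellow cups are off the rack and nested mouth down over the standing cup on the board, and the job is handed in. I gripped each cup by its foot, lifted it along its peg and set it upright. I then lowered it in small steps to a light contact and let go there. The arm used about 22 s of the 64 s allowed.

**Fit, from the scene and top cameras with the arm clear:**

| Cup | Mouth height measured | Mouth height if fully home |
|---|---|---|
| First cup placed | 42.9 mm | 44.5 mm |
| Second cup placed | 76.1 mm | 77.0 mm |

- **Straightness:** both cups fitted within about 1° of upright, and the second cup lies about 1.5 mm off the base axis, which is within the play.
- **Standing cup:** it stayed within 1 mm of where it was first measured.
- **Forces:** the highest wrist force reported at the end of a move was about 9 N, when gripping the first cup. Seating peaked at about 6 N for the first cup and 3 N for the second.

**Checks that failed or disagreed:**
- The first stack check, taken while the arm blocked the top camera, gave a false tilt of about 7°. Repeated with a clear view, it gave the first-cup figures above.
- Fits of the cups while held showed 1–3° of tilt, probably because the gripper hid part of the cup. It did not show once they were released.
- I did not measure the tub again afterwards. Nothing in the motion or force readings suggested contact with it or anything else.

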